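# Fetch the spare finial from behind the wooden block

## Task

The round brass crown on the metalworker's bench lacks one of its four onion-shaped finials; the matching spare stands in the wooden tray, behind the tall wooden block. First lift the block out of the way and stand it upright on the square plywood board, then take the onion-shaped spare from the tray and stand it upright in the middle of the crown's empty seat. Set both down gently: do not drop them or let them topple.

Things in the scene. Friction and masses are not known exactly. Their poses are not given: they have to be found in the camera images.
- block: Upright light wood block, 54 mm (its x) by 66 mm (its y), 150 mm tall, 0.3 to 0.5 kg, the tallest thing in the tray. It stands 5 to 8 mm in front (robot's side) of the spare and blocks the gripper's way to it. Grip it across the 54 mm near its top, above all else in the tray (others end below 80 mm above the table). Origin: centre of underside, z up.
- spare: Onion-shaped brass finial with a pointed tip, 68 mm tall, foot 40 mm wide; grip its straight 44 mm round belt, 25 to 43 mm above its underside; 0.2 to 0.33 kg. Rear row of a tray (floor 6, rim 20 mm high), behind the block. Unwanted ball and stepped finials stand in the same row, 88 mm apart along its y. Origin: centre of underside, z up, x away from the block.
- seat (a point): Empty seat: centre of the top face of a dark round pad, 60 mm wide, 44 mm above the table; z up, x outward from the crown's middle. The crown is a fixed brass drum 210 mm wide with four such pads on a 72 mm radius; the other three carry fixed onion finials like the spare, 102 and 144 mm from the seat. A boss 52 mm above the table is in its middle.
- board: Bare square plywood board fixed flat on the table, 180 x 180 mm, 9 mm thick. Origin: centre of its underside (on the table), z up, x and y along its edges.

How it is judged:
On the way:
1. the block stands upright on the plywood board, let go, before the spare finial has been taken from its place (x of block in the frame of board between -0.068 and 0.068 m and y of block in the frame of board between -0.068 and 0.068 m and z of block in the frame of board between 0.004 and 0.015 m and angle between block's own z axis and vertical below 0.17 rad and linear speed of block below 0.05 m/s and contact force between block and the fingers below 0.1 N and distance of spare from where it was at the start of the episode below 0.04 m), for 0.2 s.
At the end, for the whole second after the job is handed in: The spare finial stands upright (10 degrees) and at rest on the empty seat, its centre within 15 mm of the seat's; the block stands upright (10 degrees) and at rest on the plywood board, its centre within 68 mm of the board's middle along each edge; both released (x of block in the frame of board between -0.068 and 0.068 m and y of block in the frame of board between -0.068 and 0.068 m and z of block in the frame of board between 0.004 and 0.015 m and angle between each of block, spare's own z axis and vertical below 0.17 rad and horizontal distance between spare and seat below 0.015 m and z of spare in the frame of seat between -0.005 and 0.005 m and linear speed of each of spare, block below 0.03 m/s); the robot touches nothing.
It fails at once if the block toppled (tilted by more than 57 degrees) (angle between block's own z axis and vertical above 1 rad).
It fails at once if the spare finial toppled (tilted by more than 57 degrees) (angle between spare's own z axis and vertical above 1 rad).
It fails at once if the block was dropped (a fall of more than about 18 mm, out of the fingers) (contact force between block and the fingers below 0.05 N and linear speed of block above 0.6 m/s).
It fails at once if the spare finial was dropped (a fall of more than about 18 mm, out of the fingers) (contact force between spare and the fingers below 0.05 N and linear speed of spare above 0.6 m/s).
It also fails if it takes over 58 s, if anything falls off the work surface, if the arm or the gripper's body presses on something with over 40 N, if the wrist force passes 120 N, or if a joint passes its speed limit or range.

## Robot

A 6-joint arm with a two-finger parallel gripper is mounted at the origin on the work surface. World frame = base frame: x ahead of the robot, y to its left, z up, the work surface at z = 0. Lengths are in m, angles in rad, forces in N, time in s.
With the tool pointing down it reaches from about 0.375 to 0.975 m from the base axis. Payload 3.8 kg.
Tool frame: the origin (TCP) lies midway between the tips of the shut fingers; the grasp point (between the pads) lies 19 mm behind it; z points along the fingers, y is the direction in which the jaws open and shut (so a half turn about z gives the same grasp; the last joint's range is limited). The gripper opens to 85 mm and grips with 20 to 120 N. Pads are 22 mm wide; open, the fingers measure 114 mm over their backs; the gripper's body (76 mm by 85 mm) begins 54 mm behind the grasp point. The pads swing forward as they close: fully open they stand 13 mm farther back than shut.
Start: joints at [-0.037, 0.264, 1.604, -0, 1.274, -0.037], TCP at [0.675, -0, 0.231] pointing down, gripper open.
Joint ranges: [-2.63, 2.63], [-0.94, 2.18], [0.31, 2.57], [-1.31, 4.45], [0, 2.66], [-2.55, 2.55]. Speed limits (rad/s): [2.57, 2.57, 3.14, 3.14, 3.14, 3.14].

## Interface

Orientations are given as a rotation vector (axis times angle).
In Python, from workcell import bot gives the robot as it stands.
- The arm moves only by the tool arm_command, never from a script. Its argument "targets" is text: rows parted by semicolons, each of 7 numbers parted by spaces: the shift along the tool's x, y, z in mm, then the turn, a rotation vector about the tool's x, y, z in degrees, then the opening, from 0 (shut) to 1 (fully open). A call has 1 to 10 rows; each row is the pose to reach, as a shift and turn from the pose commanded when the call began, along the tool's axes at that moment; what a row does not reach only later rows make up. A row lasts 1/12 s, in which the tool goes at most 41.7 mm and 7.16 degrees, less where a joint would pass 70% of its speed; a pose out of reach is approached as far as the arm can. A call with a gripper value outside its range is refused whole. The fingers move at their own pace and stop on an object; "newtons" is the grip in N (left out, the last holds). Time passes only in rows, so rows that repeat a pose let the fingers close. It gives the time, the measured TCP pose, the force and the opening at its end, in the units of the state.
- bot.read_state(): the state, without advancing time (a new reading comes with each control period).
- bot.read_camera(name): name is "scene" or "side" or "wrist"; returns (picture, depth): 384x512x3 uint8, blue, green, red; 384x512 float32, m along the optical axis (not along the pixel's ray), 0 where there is no reading.
- bot.camera_params(name): a dict with "fov_y" (degrees; the focal length in pixels is half the picture's height over the tangent of half this angle, whatever the lens; pixels are square), "cx", "cy" (the principal point, pixels), "xyz" and "rotation" of the camera in the world; the wrist camera has in their place "T_tool_cam" (4x4, takes a point from camera to tool coordinates, whose origin is the TCP and whose axes are the flange's). Camera axes: x right, y up, looking along -z (the intrinsics and any distortion apply to the point x, -y, -z); pixel columns grow to the right and rows downward; lengths in m; the calibration is good to about 2 mm. A picture is of the moment at which its call begins: read the wrist's pose just before it. camera_params takes no time and is no camera call.
- bot.finish_job(): hands the job in, once; it reports no verdict.
The state is a dict: "time": time; "q": joint angles; "joint_vel": joint speeds; "joint_torque": joint torques, N m; "tool_pos": TCP position; "tcp_rot": TCP orientation; "wrist_force": force on the tool from outside, world axes, zero at the start; "torque": the same for the moment, N m; "width": opening from 0.0 (shut) to 1.0 (fully open).
Only numpy, scipy, OpenCV 4.12 (cv2) and the standard library are available. Lean on these libraries where they do the work, as an engineer would, in place of code of your own. Each camera call takes 0.05 s, during which the arm holds its last target.

## Working session

There is one attempt and no reset: what is moved stays moved. The work goes in short steps, Python scripts to look and compute and a tool call to move; the robot and the scene stay as the last step left them, time stands still between calls to the robot, and variables do not carry over. Pictures are saved under pics/ and viewed, and the job is handed in when it is done.

Besides the shell and the picture viewer there is one more tool, called after "Emit:" by a JSON object that holds its "method" and its "body". arm_command: Moves the arm, as the interface text tells. Its arguments: {"type":"object","properties":{"targets":{"type":"string"},"newtons":{"type":"number"}},"required":["targets"]}

```bash
mkdir -p pics; ls; python3 - <<'E'
from workcell import bot
import cv2,numpy as np
s=bot.read_state();print(s)
for n in ["scene","side","wrist"]:
    p,d=bot.read_camera(n);cv2.imwrite(f"pics/{n}0.png",p);np.savez(f"{n}0.npz",p=p,d=d)
    print(n,bot.camera_params(n))
E
```

```text
pics
{'time': 0.0, 'q': array([-3.68892902e-02,  2.64768358e-01,  1.60536706e+00, -1.19588702e-05,
        1.27367490e+00, -3.68923366e-02]), 'joint_vel': array([-0.0004713 , -0.00083136, -0.00119926, -0.00013277, -0.0001192 ,
        0.0005129 ]), 'joint_torque': array([ 6.10465631e-04, -5.15121067e+01, -3.67308676e+01, -4.07824507e-05,
        1.31324201e-02,  1.46811578e-05]), 'tool_pos': array([6.74280910e-01, 2.79399891e-05, 2.29955511e-01]), 'tcp_rot': array([-2.22029008, -2.22030464,  0.00238261]), 'wrist_force': array([-0.60337237,  0.0721189 , -0.84294208]), 'torque': array([ 0.00722506,  0.00400222, -0.01781431]), 'width': 1.0026441500830565}
scene {'fov_y': 53.4789440361221, 'cx': 253.44551563131577, 'cy': 186.97153691051253, 'xyz': array([1.23695862, 0.27839451, 0.8218029 ]), 'rotation': array([0.50003036, 0.7829379 , 1.84696806])}
side {'fov_y': 44.5660843996177, 'cx': 255.52431283171134, 'cy': 190.57361393438134, 'xyz': array([ 0.36729488, -0.77179994,  0.86997319]), 'rotation': array([ 0.75033566, -0.07238812, -0.2162763 ])}
wrist {'fov_y': 62.53262624453712, 'cx': 253.32489928196932, 'cy': 187.57146080757292, 'T_tool_cam': array([[-6.35415467e-04,  9.60798428e-01,  2.77247142e-01,
         7.02451975e-02],
       [ 9.99999781e-01,  6.61949212e-04, -2.10799028e-06,
        -1.27074353e-04],
       [-1.85548881e-04,  2.77247080e-01, -9.60798638e-01,
        -1.42635930e-01],
       [ 0.00000000e+00,  0.00000000e+00,  0.00000000e+00,
         1.00000000e+00]])}
```

View pics/scene0.png

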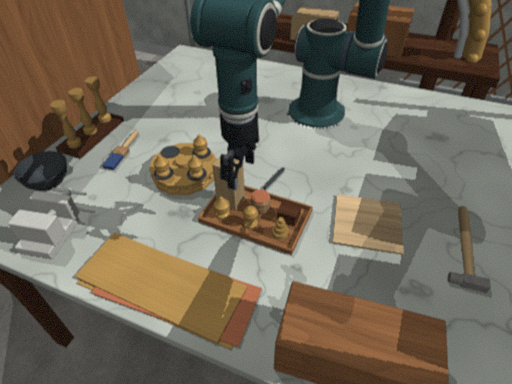

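View pics/side0.png

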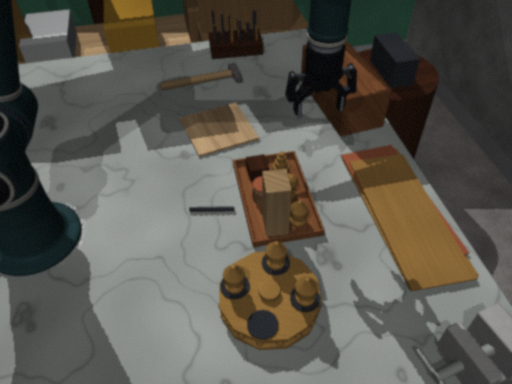

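View pics/wrist0.png

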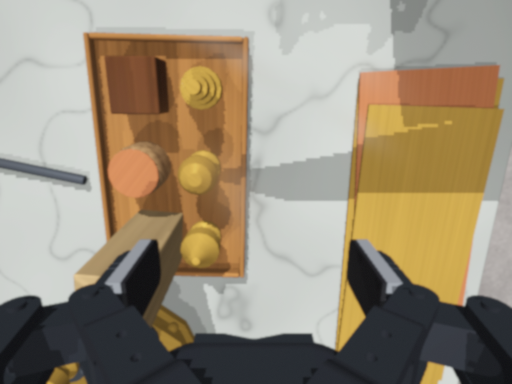

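The scene view shows the crown at about (185,168), the tray at (255,215) and the board at (368,222). The wrist view shows the spare at about (200,245), with the block at (140,255) in front of it. The empty pad shows in the side view at (263,324). Next I'll build world-frame point clouds.

```bash
cat > h.py <<'E'
from workcell import bot
import cv2,numpy as np
from scipy.spatial.transform import Rotation as R
def cloud(n,d,st=None):
    c=bot.camera_params(n);f=d.shape[0]/2/np.tan(np.radians(c['fov_y']/2))
    v,u=np.mgrid[:d.shape[0],:d.shape[1]]
    P=np.stack([(u-c['cx'])/f*d,-(v-c['cy'])/f*d,-d],-1)
    if 'xyz' in c: return P@R.from_rotvec(c['rotation']).as_matrix().T+c['xyz']
    T=c['T_tool_cam'];P=P@T[:3,:3].T+T[:3,3]
    return P@R.from_rotvec(st['tcp_rot']).as_matrix().T+st['tool_pos']
E
python3 - <<'E'
from h import *
st=bot.read_state()
print(bot.camera_params('side').keys())
for n in ['scene','side','wrist']:
    z=np.load(n+'0.npz');W=cloud(n,z['d'],st);p=z['p'].astype(int);ok=z['d']>0
    x,y,h=W[...,0],W[...,1],W[...,2]
    m=ok&(x>.4)&(x<.9)&(abs(y)<.5)&(abs(h)<.004);print(n,'table',np.median(h[ok&(abs(h)<.01)]))
    # height map
    g=np.full((600,1000),0,np.uint8)
    ii=((x-.4)/.001).astype(int);jj=((.5-y)/.001).astype(int)
    k=ok&(ii>=0)&(ii<600)&(jj>=0)&(jj<1000)&(h<.17)
    col=np.zeros((600,1000,3),np.uint8);o=np.argsort(h[k]);
    for c in range(3): col[599-ii[k][o],jj[k][o],c]=z['p'][...,c][k][o]
    cv2.imwrite(f'pics/map_{n}.png',cv2.resize(cv2.dilate(col,np.ones((2,2))),(800,480)))
    b=ok&(h>.145)&(h<.165)&(x>.45)&(x<.9)&(abs(y)<.4)
    if n!='wrist' or 1:
        print(n,'blocktop',b.sum(),np.median(h[b]) if b.any() else 0)
        if b.sum()>5: print(cv2.minAreaRect(W[b][:,:2].astype(np.float32)*1000), W[b].mean(0))
E
```

```text
dict_keys(['fov_y', 'cx', 'cy', 'xyz', 'rotation'])
scene table 0.0015736834072460626
scene blocktop 87 0.1565874485960823
((557.9406127929688, -97.05403137207031), (62.571136474609375, 54.25187683105469), 85.95789337158203) [ 0.5668321  -0.11056278  0.15573325]
side table -0.00020657732105733295
side blocktop 644 0.15527074027415044
((556.0108642578125, -99.25567626953125), (69.50955963134766, 54.07490539550781), 84.83610534667969) [ 0.55510372 -0.10302267  0.1547133 ]
wrist table 0.0005343628261139377
wrist blocktop 480 0.15505257079918447
((562.3049926757812, -82.90123748779297), (22.39612579345703, 69.2300033569336), 52.725685119628906) [ 0.54544118 -0.06790145  0.15326884]
```

```bash
python3 -c "
import cv2,numpy as np
a=[cv2.imread(f'pics/map_{n}.png')[100:390,:] for n in ('scene','side')]
cv2.imwrite('pics/maps.png',np.vstack(a))"
```

```text
(no output)
```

View pics/maps.png

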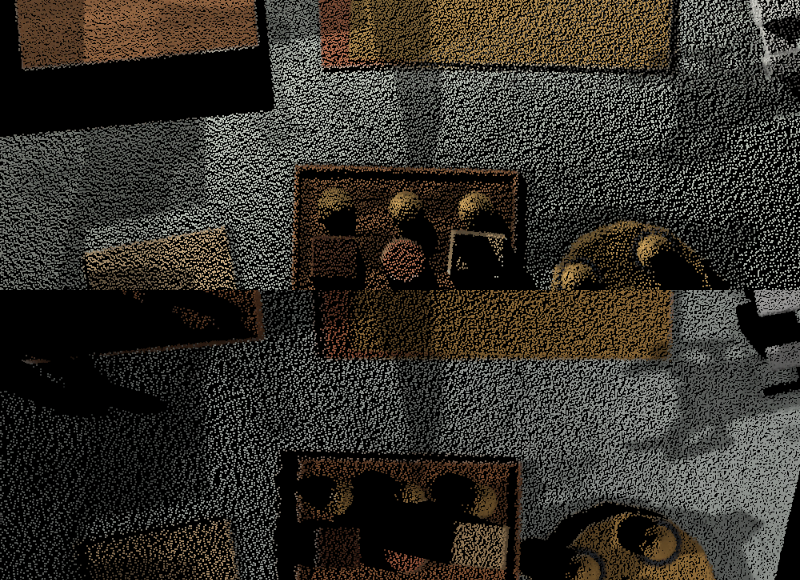

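```bash
python3 - <<'E'
from h import *
from scipy.optimize import least_squares
st=bot.read_state()
np.set_printoptions(precision=4,suppress=True)
for n in ['scene','side','wrist']:
    z=np.load(n+'0.npz');W=cloud(n,z['d'],st);ok=z['d']>0
    hsv=cv2.cvtColor(z['p'],cv2.COLOR_BGR2HSV).astype(int);V=hsv[...,2];S=hsv[...,1]
    x,y,h=W[...,0],W[...,1],W[...,2]
    # board
    b=ok&(h>.0055)&(h<.0125)&(x>.45)&(x<.85)&(y>.16)&(y<.45)&(S>60)
    if b.sum()>300:
        b=cv2.morphologyEx(b.astype(np.uint8),cv2.MORPH_OPEN,np.ones((3,3)))
        nn,l,s_,_=cv2.connectedComponentsWithStats(b);b=l==1+np.argmax(s_[1:,4])
        print(n,'board',b.sum(),cv2.minAreaRect(W[b][:,:2].astype(np.float32)*1000),np.median(h[b]))
    # block top
    b=ok&(h>.151)&(h<.162)&(x>.5)&(x<.62)&(y>-.16)&(y<-.03)&(S>40)
    if b.sum()>20: print(n,'block',b.sum(),cv2.minAreaRect(W[b][:,:2].astype(np.float32)*1000),np.median(h[b]))
    # pads: dark at h .044
    b=ok&(h>.036)&(h<.052)&(V<75)&(y<-.1)&(y>-.45)&(x>.4)&(x<.75)
    if b.sum():
        nn,l,s_,c_=cv2.connectedComponentsWithStats(b.astype(np.uint8))
        for i in range(1,nn):
            if s_[i,4]>80:
                q=W[l==i];print(n,'dark',s_[i],q.mean(0),cv2.minEnclosingCircle(q[:,:2].astype(np.float32)*1000))
    # finials at belt
    b=ok&(h>.027)&(h<.052)&(x>.45)&(x<.75)&(y<.16)&(y>-.16)&(hsv[...,0]>15)
    b=ok&(h>.060)&(h<.09)&(x>.58)&(x<.75)&(abs(y)<.18)
    nn,l,s_,c_=cv2.connectedComponentsWithStats(b.astype(np.uint8))
    for i in range(1,nn):
        if s_[i,4]>8:
            q=W[l==i];print(n,'tip',s_[i],q.mean(0),q[np.argmax(q[:,2])])
E
```

```text
scene board 2071 ((506.885009765625, 294.34295654296875), (143.14999389648438, 179.1056365966797), 9.878373146057129) 0.010037214707598552
scene block 69 ((562.7839965820312, -100.02958679199219), (38.51185989379883, 65.32839965820312), 10.78531551361084) 0.15708272893359654
scene dark [161 147  18  11 128] [ 0.4671 -0.3512  0.0456] ((467.7704162597656, -352.2312927246094), 27.762380599975586)
scene dark [187 169  19  13  84] [ 0.5394 -0.2178  0.0452] ((530.4180297851562, -221.96766662597656), 30.3481388092041)
scene tip [215 183  22  14 144] [ 0.5834 -0.0931  0.0754] [ 0.5811 -0.111   0.0898]
scene tip [216 196  10   9  58] [ 0.617  -0.0927  0.0669] [ 0.6156 -0.0979  0.0763]
scene tip [244 205  13  10 102] [ 0.6185 -0.0054  0.0664] [ 0.6099 -0.0058  0.0724]
scene tip [278 217   6   6  29] [0.6193 0.0811 0.0663] [0.6203 0.0832 0.0699]
side board 1493 ((509.6859436035156, 292.67230224609375), (128.04824829101562, 183.40481567382812), 9.90928840637207) 0.008563674963178003
side block 590 ((556.0799560546875, -99.3695068359375), (69.51593780517578, 53.94292068481445), 84.58475494384766)
[... 511 characters left out ...]
279 151   5   6  23] [0.616  0.0773 0.0645] [0.6203 0.0742 0.0671]
side tip [288 173   9  11  66] [ 0.6183 -0.0144  0.0658] [ 0.6129 -0.0086  0.0705]
side tip [294 200  11  10  70] [ 0.6106 -0.1015  0.0664] [ 0.6106 -0.1003  0.077 ]
wrist block 341 ((561.3734741210938, -80.35855865478516), (20.254274368286133, 64.97808074951172), 57.84841537475586) 0.15579395956339842
wrist tip [186  79  16  16 195] [0.6184 0.0789 0.0659] [0.6123 0.0803 0.0679]
wrist tip [179 160  35  34 867] [ 0.6166 -0.0074  0.0658] [ 0.6115 -0.0101  0.0709]
wrist tip [158 229  15  67 478] [ 0.5843 -0.0915  0.0754] [ 0.5863 -0.0821  0.0899]
wrist tip [187 245  23  20 349] [ 0.6147 -0.0931  0.0668] [ 0.6097 -0.0957  0.0755]
```

```bash
python3 - <<'E'
from h import *
st=bot.read_state()
np.set_printoptions(precision=4,suppress=True)
for n in ['scene','side']:
    z=np.load(n+'0.npz');W=cloud(n,z['d'],st);ok=z['d']>0
    hsv=cv2.cvtColor(z['p'],cv2.COLOR_BGR2HSV).astype(int);V=hsv[...,2];S=hsv[...,1]
    x,y,h=W[...,0],W[...,1],W[...,2]
    b=ok&(h>.004)&(h<.014)&(x>.35)&(x<.7)&(y>.16)&(y<.45)&(S>50)
    b=cv2.morphologyEx(b.astype(np.uint8),cv2.MORPH_OPEN,np.ones((3,3)))
    nn,l,s_,_=cv2.connectedComponentsWithStats(b);b=l==1+np.argmax(s_[1:,4])
    print(n,'board',b.sum(),cv2.minAreaRect(W[b][:,:2].astype(np.float32)*1000),W[b].mean(0))
    b=ok&(h>.152)&(h<.1585)&(x>.5)&(x<.62)&(y>-.16)&(y<-.03)&(S>40)
    b=cv2.morphologyEx(b.astype(np.uint8),cv2.MORPH_OPEN,np.ones((3,3)))>0
    if b.sum(): print(n,'block',cv2.minAreaRect(W[b][:,:2].astype(np.float32)*1000),W[b].mean(0))
p=cv2.imread('pics/side0.png')
cv2.imwrite('pics/crop.png',cv2.resize(p[130:350,170:340],None,fx=3.4,fy=2.6,interpolation=cv2.INTER_CUBIC))
E
```

```text
scene board 3286 ((487.5068054199219, 291.10064697265625), (182.90960693359375, 179.62319946289062), 10.45279598236084) [0.4943 0.2935 0.0102]
scene block ((574.2888793945312, -121.57733154296875), (12.060813903808594, 13.780261993408203), 19.656938552856445) [ 0.5752 -0.1218  0.1568]
side board 2494 ((484.9024963378906, 287.9384765625), (181.17254638671875, 186.17453002929688), 11.093857765197754) [0.4837 0.2825 0.0085]
side block ((556.2978515625, -97.90635681152344), (66.3612060546875, 53.8216438293457), 84.34493255615234) [ 0.5554 -0.1001  0.1555]
```

View pics/crop.png

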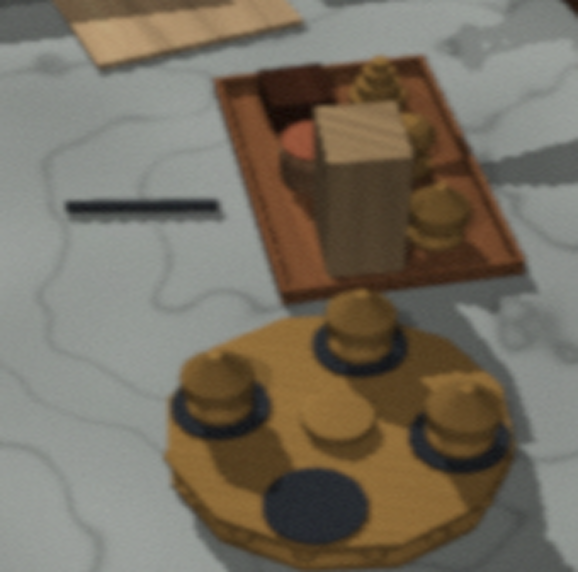

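The side crop shows the whole block top at (365,130), the spare at (440,215) and the empty pad at (317,505). Fits: block at (0.556,-0.0985) with yaw -5.5°, board at (0.486,0.289) with yaw 10.5°, seat near (0.463,-0.359). I'll move above the block.

Emit:
{"method": "arm_command", "body": {"targets": "-25 -30 0 0 0 2 1; -50 -60 0 0 0 4 1; -75 -90 0 0 0 5.5 1; -98.5 -119 0 0 0 5.5 1; -98.5 -119 0 0 0 5.5 1; -98.5 -119 0 0 0 5.5 1", "newtons": 50}}

```text
time: 0.65
tool_pos: [0.5545, -0.0995, 0.2311]
tcp_rot: [-2.328, -2.109, 0.0]
wrist_force: [-0.2, 0.7, 0.5]
width: 1.002
```

```bash
python3 - <<'E'
from h import *
st=bot.read_state();p,d=bot.read_camera('wrist');cv2.imwrite('pics/w1.png',p)
print(st['time'],st['tool_pos'],st['tcp_rot'],st['wrist_force'])
W=cloud('wrist',d,st);x,y,h=np.moveaxis(W,2,0)
b=(d>0)&(h>.151)&(h<.160)&(x>.5)&(x<.62)&(y>-.16)&(y<-.03)
print(b.sum(),cv2.minAreaRect(W[b][:,:2].astype(np.float32)*1000),np.median(h[b]))
E
```

```text
0.65 [ 0.55454816 -0.09950355  0.23110999] [-2.32802733e+00 -2.10895106e+00  1.68102519e-04] [-0.19373875  0.66777295  0.50418505]
6499 ((557.255859375, -97.16728973388672), (65.78478240966797, 54.202064514160156), 84.82491302490234) 0.15602057681196624
```

View pics/w1.png

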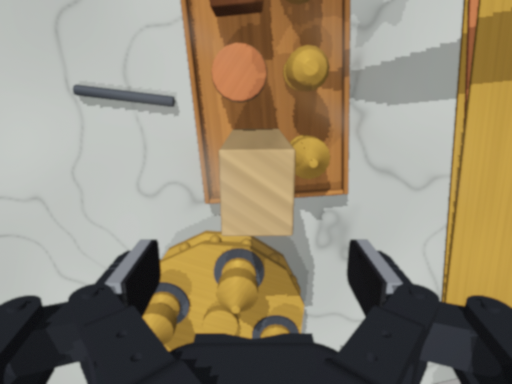

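The wrist view shows the block top centred at about (257,195), square between the fingers. The fit agrees to within 2.5 mm. Descending and gripping.

Emit:
{"method": "arm_command", "body": {"targets": "1 1 25 0 0 0 1; 2 2.5 55 0 0 0 1; 2 2.5 85 0 0 0 1; 2 2.5 105 0 0 0 1; 2 2.5 113 0 0 0 1; 2 2.5 113 0 0 0 1; 2 2.5 113 0 0 0 0.5; 2 2.5 113 0 0 0 0.4; 2 2.5 113 0 0 0 0.4; 2 2.5 113 0 0 0 0.4", "newtons": 50}}

```text
time: 1.53
tool_pos: [0.5601, -0.0969, 0.1206]
tcp_rot: [2.323, 2.111, 0.003]
wrist_force: [-1.9, 0.5, 5.4]
width: 0.627
```

Emit:
{"method": "arm_command", "body": {"targets": "0 0 0 0 0 0 0.3; 0 0 0 0 0 0 0.3; 0 0 0 0 0 0 0.3; 0 0 0 0 0 0 0.3; 0 0 -1 0 0 0 0.3", "newtons": 50}}

```text
time: 1.95
tool_pos: [0.5599, -0.0969, 0.1207]
tcp_rot: [2.324, 2.11, 0.003]
wrist_force: [0.7, -0.8, -3.1]
width: 0.624
```

Emit:
{"method": "arm_command", "body": {"targets": "0 0 -5 0 0 0 0.3; 0 0 -15 0 0 0 0.3; 0 0 -35 0 0 0 0.3; 0 0 -60 0 0 0 0.3; 0 0 -85 0 0 0 0.3; 0 0 -105 0 0 0 0.3; 0 0 -115 0 0 0 0.3; 0 0 -115 0 0 0 0.3", "newtons": 60}}

```text
time: 2.62
tool_pos: [0.5604, -0.0972, 0.2377]
tcp_rot: [2.322, 2.109, 0.005]
wrist_force: [1.0, 0.3, -4.5]
width: 0.623
```

```bash
python3 - <<'E'
from h import *
st=bot.read_state();p,d=bot.read_camera('wrist');cv2.imwrite('pics/w2.png',p)
q,_=bot.read_camera('side');cv2.imwrite('pics/s2.png',q)
print(st)
E
```

```text
{'time': 2.6167, 'q': array([-2.15464668e-01,  5.58555956e-02,  1.83147774e+00, -7.30014417e-05,
        1.24860004e+00, -1.19399963e-01]), 'joint_vel': array([-0.00045756,  0.03097027,  0.05336557,  0.00102054, -0.03532396,
        0.00151505]), 'joint_torque': array([ 3.21569166e-02, -4.10131037e+01, -3.73665690e+01, -1.68078201e-03,
        4.46500517e-01,  4.46908125e-04]), 'tool_pos': array([ 0.56036622, -0.09717818,  0.23773133]), 'tcp_rot': array([2.32206806, 2.10911498, 0.0050542 ]), 'wrist_force': array([ 1.03009005,  0.27071024, -4.47323123]), 'torque': array([-0.05759174, -0.07318041, -0.00242468]), 'width': 0.6230483605364837}
```

View pics/s2.png

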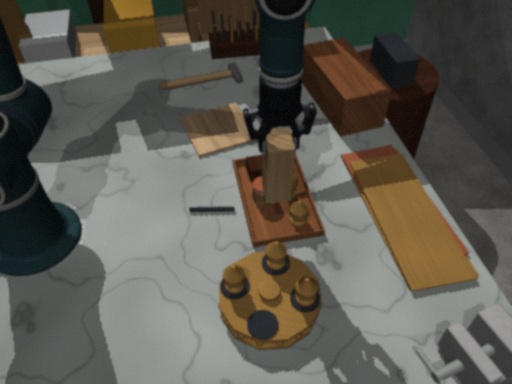

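View pics/w2.png

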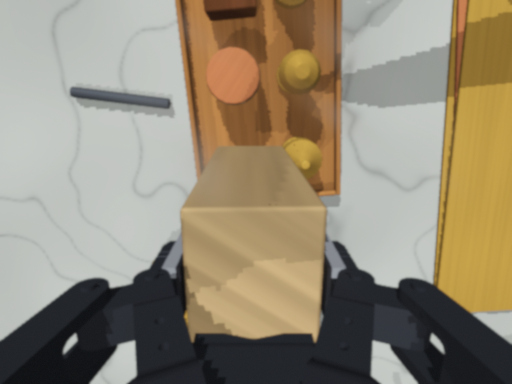

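Held: the wrist view shows the block in the fingers and the spare still standing at (303,155). Carrying it to the board: tool x +377, y -111.

Emit:
{"method": "arm_command", "body": {"targets": "10 -3 0 0 0 0 0.3; 30 -9 0 0 0 0 0.3; 58 -17 0 0 0 0 0.3; 88 -26 0 0 0 0 0.3; 118 -35 0 0 0 0 0.3; 148 -44 0 0 0 0 0.3; 178 -53 0 0 0 0 0.3; 208 -61 0 0 0 0 0.3; 238 -70 0 0 0 0 0.3; 268 -79 0 0 0 0 0.3"}}

```text
time: 3.55
tool_pos: [0.5034, 0.1792, 0.232]
tcp_rot: [-2.324, -2.111, 0.006]
wrist_force: [0.1, -0.7, -4.4]
width: 0.627
```

Emit:
{"method": "arm_command", "body": {"targets": "28 -8 0 0 0 0 0.3; 54 -16 0 0 0 0 0.3; 76 -22 0 0 0 0 0.3; 92 -27 0 0 0 0 0.3; 103 -30 0 0 0 0 0.3; 109 -32 0 0 0 0 0.3; 109 -32 0 0 0 0 0.3; 109 -32 0 0 0 0 0.3"}}

```text
time: 4.22
tool_pos: [0.4839, 0.2886, 0.2335]
tcp_rot: [2.325, 2.113, -0.003]
wrist_force: [0.5, -0.0, -3.7]
width: 0.625
```

Emit:
{"method": "arm_command", "body": {"targets": "0 0 10 0 0 0 0.3; 0 0 28 0 0 0 0.3; 0 0 50 0 0 0 0.3; 0 0 70 0 0 0 0.3; 0 0 85 0 0 0 0.3; 0 0 95 0 0 0 0.3; 0 0 100 0 0 0 0.3; 0 0 102 0 0 0 0.3; 0 0 104 0 0 0 0.3; 0 0 104 0 0 0 0.3"}}

```text
time: 5.05
tool_pos: [0.485, 0.2893, 0.131]
tcp_rot: [2.325, 2.112, 0.002]
wrist_force: [0.3, 0.2, -3.7]
width: 0.63
```

Emit:
{"method": "arm_command", "body": {"targets": "0 0 1.5 0 0 0 0.3; 0 0 3 0 0 0 0.3; 0 0 3 0 0 0 0.3; 0 0 3 0 0 0 0.3"}}

```text
time: 5.38
tool_pos: [0.4844, 0.2893, 0.1276]
tcp_rot: [2.325, 2.112, 0.001]
wrist_force: [0.4, -0.0, -3.2]
width: 0.625
```

Emit:
{"method": "arm_command", "body": {"targets": "0 0 1.5 0 0 0 0.3; 0 0 3 0 0 0 0.3; 0 0 3 0 0 0 0.3; 0 0 3 0 0 0 0.3"}}

```text
time: 5.72
tool_pos: [0.4841, 0.2891, 0.124]
tcp_rot: [-2.325, -2.112, 0.001]
wrist_force: [-0.5, 0.3, -4.2]
width: 0.624
```

Emit:
{"method": "arm_command", "body": {"targets": "0 0 1 0 0 0 0.3; 0 0 2 0 0 0 0.3; 0 0 2 0 0 0 0.3; 0 0 2 0 0 0 0.3"}}

```text
time: 6.05
tool_pos: [0.4844, 0.2894, 0.1238]
tcp_rot: [-2.325, -2.112, -0.001]
wrist_force: [-3.8, -1.2, 6.2]
width: 0.625
```

Contact: the vertical force went from -4 to +6 N at the expected height. Releasing.

Emit:
{"method": "arm_command", "body": {"targets": "0 0 0 0 0 0 0.68; 0 0 0 0 0 0 0.75; 0 0 0 0 0 0 0.85; 0 0 0 0 0 0 1; 0 0 0 0 0 0 1; 0 0 0 0 0 0 1; 0 0 0 0 0 0 1"}}

```text
time: 6.63
tool_pos: [0.4844, 0.2892, 0.1222]
tcp_rot: [2.325, 2.112, 0.0]
wrist_force: [0.1, -0.3, -0.2]
width: 1.002
```

Emit:
{"method": "arm_command", "body": {"targets": "0 0 -5 0 0 0 1; 0 0 -20 0 0 0 1; 0 0 -45 0 0 0 1; 0 0 -75 0 0 0 1; 0 0 -105 0 0 0 1; 0 0 -125 0 0 0 1; 0 0 -125 0 0 0 1"}}

```text
time: 7.22
tool_pos: [0.4873, 0.2908, 0.2541]
tcp_rot: [2.323, 2.111, 0.016]
wrist_force: [-0.2, 0.1, 0.6]
width: 0.997
```

```bash
python3 - <<'E'
from h import *
st=bot.read_state();p,d=bot.read_camera('wrist');cv2.imwrite('pics/w3.png',p)
print(st['time'],st['tool_pos'],st['wrist_force'])
W=cloud('wrist',d,st);x,y,h=np.moveaxis(W,2,0)
b=(d>0)&(h>.154)&(h<.165)&(x>.4)&(x<.6)&(y>.2)&(y<.4)
print(b.sum(),cv2.minAreaRect(W[b][:,:2].astype(np.float32)*1000),np.median(h[b]))
z,d=bot.read_camera('scene');W=cloud('scene',d);x,y,h=np.moveaxis(W,2,0)
# spare in scene: tip region
b=(d>0)&(h>.060)&(h<.09)&(x>.55)&(x<.75)&(y<-.04)&(y>-.16)
q=W[b];print(q.mean(0),q[np.argmax(q[:,2])]);cv2.imwrite('pics/c3.png',z)
z,d=bot.read_camera('side');W=cloud('side',d);x,y,h=np.moveaxis(W,2,0)
b=(d>0)&(h>.060)&(h<.09)&(x>.55)&(x<.75)&(y<-.04)&(y>-.16)
q=W[b];print(q.mean(0),q[np.argmax(q[:,2])]);cv2.imwrite('pics/s3.png',z)
E
```

```text
7.2167 [0.48732062 0.29076805 0.25407312] [-0.20521831  0.14731033  0.58330758]
5477 ((481.4248046875, 289.15325927734375), (66.06448364257812, 54.05751037597656), 84.64976501464844) 0.15896899722187652
[ 0.61745895 -0.0931354   0.0669143 ] [ 0.61038433 -0.09440963  0.07660948]
[ 0.61003379 -0.10213309  0.06607272] [ 0.61114625 -0.09875423  0.07510043]
```

View pics/s3.png

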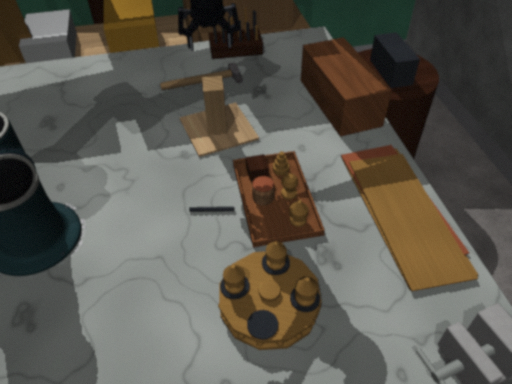

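The block stands on the board at (0.481,0.289), upright, with its top level at 159 mm. The side view shows the spare still upright at (299,210). Moving above the spare.

Emit:
{"method": "arm_command", "body": {"targets": "-15 6 0 0 0 0 1; -45 19 0 0 0 0 1; -80 34 0 0 0 0 1; -115 49 0 0 0 0 1; -150 64 0 0 0 0 1; -185 79 0 0 0 0 1; -220 94 0 0 0 0 1; -255 109 0 0 0 0 1; -290 124 0 0 0 0 1; -320 137 0 0 0 0 1"}}

```text
time: 8.2
tool_pos: [0.5891, -0.0449, 0.2449]
tcp_rot: [-2.324, -2.11, 0.004]
wrist_force: [0.5, 1.2, 0.6]
width: 0.994
```

Emit:
{"method": "arm_command", "body": {"targets": "-25 11 10 0 0 0 1; -42 18 30 0 0 0 1; -52 22 55 0 0 0 1; -54 23 75 0 0 0 1; -54 23 85 0 0 0 1; -54 23 85 0 0 0 1; -54 23 85 0 0 0 1"}}

```text
time: 8.78
tool_pos: [0.6066, -0.0979, 0.1608]
tcp_rot: [-2.323, -2.111, 0.003]
wrist_force: [1.0, -0.2, 0.6]
width: 1.003
```

```bash
python3 - <<'E'
from h import *
from scipy.optimize import least_squares
st=bot.read_state();p,d=bot.read_camera('wrist');cv2.imwrite('pics/w4.png',p);np.savez('w4.npz',p=p,d=d)
print(st['time'],st['tool_pos'],st['tcp_rot'],st['wrist_force'])
W=cloud('wrist',d,st);x,y,h=np.moveaxis(W,2,0)
b=(d>0)&(h>.030)&(h<.09)&(np.hypot(x-.611,y+.097)<.035)
q=W[b];print(b.sum(),q[np.argsort(-q[:,2])[:10]].mean(0))
for lo,hi in((.03,.05),(.05,.055),(.055,.06),(.06,.065),(.065,.075)):
    s=q[(q[:,2]>lo)&(q[:,2]<hi)]
    if len(s)>20:
        r=least_squares(lambda v:np.hypot(s[:,0]-v[0],s[:,1]-v[1])-v[2],[.611,-.097,.015],loss='soft_l1',f_scale=.002)
        print(lo,hi,len(s),r.x)
E
```

```text
8.7833 [ 0.60661608 -0.09786934  0.16076181] [-2.32312097 -2.11070778  0.00287522] [ 0.97671732 -0.19976573  0.55508019]
2190 [ 0.61249629 -0.09603965  0.0752346 ]
0.03 0.05 298 [ 0.61302425 -0.09671699  0.02126809]
0.05 0.055 671 [ 0.61302665 -0.09693685  0.0186471 ]
0.055 0.06 542 [ 0.61299757 -0.09691845  0.01432891]
0.06 0.065 283 [ 0.61297424 -0.09690079  0.01058033]
0.065 0.075 390 [ 0.61299897 -0.09635758  0.0059939 ]
```

View pics/w4.png

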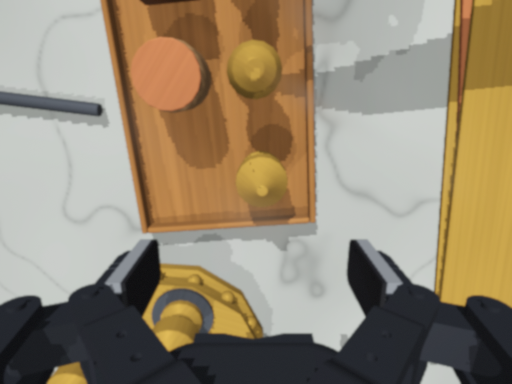

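The wrist view shows the spare at (262,180) in a clear tray corner. All circle fits agree on (0.613,-0.0968). Shift: tool x +1.5, y +6.3, then down about 140 mm.

Emit:
{"method": "arm_command", "body": {"targets": "1.5 6.3 10 0 0 0 1; 1.5 6.3 35 0 0 0 1; 1.5 6.3 65 0 0 0 1; 1.5 6.3 90 0 0 0 1; 1.5 6.3 110 0 0 0 1; 1.5 6.3 125 0 0 0 1; 1.5 6.3 133 0 0 0 1; 1.5 6.3 138 0 0 0 1; 1.5 6.3 138 0 0 0 1; 1.5 6.3 138 0 0 0 1"}}

```text
time: 9.67
tool_pos: [0.6153, -0.0976, 0.0254]
tcp_rot: [2.324, 2.112, 0.002]
wrist_force: [-0.4, -0.2, -0.2]
width: 1.003
```

Emit:
{"method": "arm_command", "body": {"targets": "0 -1 4 0 0 0 1; 0 -1 4 0 0 0 0.7; 0 -1 4 0 0 0 0.6; 0 -1 4 0 0 0 0.4; 0 -1 4 0 0 0 0.3; 0 -1 4 0 0 0 0.2; 0 -1 4 0 0 0 0.2; 0 -1 4 0 0 0 0.2; 0 -1 4 0 0 0 0.2; 0 -1 4 0 0 0 0.2", "newtons": 45}}

```text
time: 10.5
tool_pos: [0.6135, -0.0976, 0.0211]
tcp_rot: [2.325, 2.112, 0.001]
wrist_force: [-2.5, -0.3, 5.4]
width: 0.495
```

```bash
python3 - <<'E'
from h import *
st=bot.read_state();p,d=bot.read_camera('wrist');cv2.imwrite('pics/w5.png',p)
print(st['time'],st['tool_pos'],st['wrist_force'],st['torque'],st['width']*85)
E
```

```text
10.5 [ 0.61350899 -0.09760616  0.02109478] [-2.46808827 -0.25324615  5.41430059] [0.05202466 0.36840408 0.00617316] 42.05560904717751
```

View pics/w5.png

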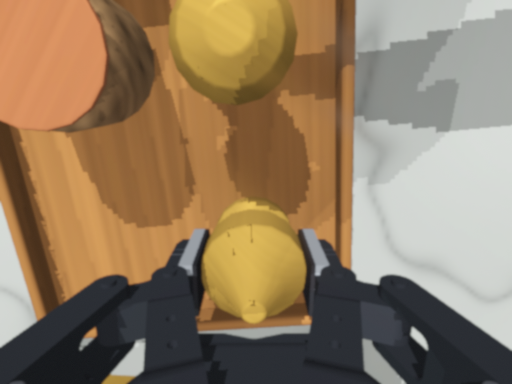

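Gripped at an opening of 42 mm; the wrist view shows the spare centred between the pads at (253,262). Lifting.

Emit:
{"method": "arm_command", "body": {"targets": "0 0 -4 0 0 0 0.2; 0 0 -12 0 0 0 0.2; 0 0 -25 0 0 0 0.2; 0 0 -45 0 0 0 0.2; 0 0 -65 0 0 0 0.2; 0 0 -90 0 0 0 0.2; 0 0 -115 0 0 0 0.2; 0 0 -135 0 0 0 0.2; 0 0 -145 0 0 0 0.2; 0 0 -145 0 0 0 0.2", "newtons": 50}}

```text
time: 11.38
tool_pos: [0.6154, -0.0979, 0.1695]
tcp_rot: [2.321, 2.109, 0.006]
wrist_force: [0.4, 0.8, -1.7]
width: 0.492
```

```bash
python3 - <<'E'
from h import *
from scipy.optimize import least_squares
np.set_printoptions(precision=4,suppress=True)
st=bot.read_state()
print(st['time'],st['tool_pos'],st['tcp_rot'],st['wrist_force'],st['width']*85)
for n in('scene','side'):
    p,d=bot.read_camera(n);cv2.imwrite(f'pics/{n}6.png',p);np.savez(n+'6.npz',p=p,d=d)
    W=cloud(n,d);x,y,h=np.moveaxis(W,2,0)
    # crown finials above z=.06 
    b=(d>0)&(h>.06)&(h<.118)&(np.hypot(x-.495,y+.298)<.11)
    nn,l,s_,_=cv2.connectedComponentsWithStats(b.astype(np.uint8))
    for i in range(1,nn):
        if s_[i,4]<60: continue
        q=W[l==i];s=q[(q[:,2]>.085)]
        r=least_squares(lambda v:np.hypot(s[:,0]-v[0],s[:,1]-v[1])-np.interp(s[:,2],[.08,.089,.092,.097,.1025,.108,.12],[.0225,.0213,.0186,.0143,.0106,.006,0]),q[:,:2].mean(0),loss='soft_l1',f_scale=.002)
        print(n,s_[i],len(s),r.x,r.cost,'top',q[np.argmax(q[:,2])])
E
```

```text
11.3833 [ 0.6154 -0.0979  0.1695] [2.3214 2.1085 0.0064] [ 0.4327  0.7997 -1.7495] 41.81832969915148
scene [193 135   8  15  92] 66 [ 0.4279 -0.2598] 9.61933464780708e-05 top [ 0.4338 -0.2582  0.1139]
scene [153 154  16  18 195] 133 [ 0.5592 -0.3191] 0.00018913870276388316 top [ 0.5598 -0.3173  0.1166]
scene [188 155  14  17 139] 88 [ 0.5241 -0.2231] 0.0001417417335418879 top [ 0.5257 -0.2237  0.1158]
side [266 241  21  23 393] 297 [ 0.524  -0.2245] 0.00039795957663142466 top [ 0.5249 -0.229   0.113 ]
side [223 264  22  24 427] 332 [ 0.4284 -0.2607] 0.00040429938719542145 top [ 0.4263 -0.2655  0.1144]
side [295 277  23  24 454] 347 [ 0.5598 -0.32  ] 0.0004461853078679358 top [ 0.5593 -0.3211  0.1132]
```

Emit:
{"method": "arm_command", "body": {"targets": "-10 -5 0 0 0 2 0.2; -35 -17 0 0 0 5 0.2; -68 -32 0 0 0 8 0.2; -102 -48 0 0 0 11 0.2; -136 -64 0 0 0 14 0.2; -170 -80 0 0 0 17 0.2; -204 -96 0 0 0 19.4 0.2; -235 -111 0 0 0 19.4 0.2; -258 -122 0 0 0 19.4 0.2; -270.5 -128 0 0 0 19.4 0.2"}}

```text
time: 12.32
tool_pos: [0.4562, -0.3565, 0.163]
tcp_rot: [-2.649, -1.683, 0.004]
wrist_force: [-0.6, -0.0, -1.8]
width: 0.491
```

Emit:
{"method": "arm_command", "body": {"targets": "0 0 0 0 0 0 0.2; 0 0 0 0 0 0 0.2; 0 0 0 0 0 0 0.2"}}

```text
time: 12.57
tool_pos: [0.4595, -0.3535, 0.1642]
tcp_rot: [-2.647, -1.688, 0.0]
wrist_force: [-0.3, -0.2, -2.4]
width: 0.494
```

```bash
python3 - <<'E'
from h import *
from scipy.optimize import least_squares
np.set_printoptions(precision=4,suppress=True)
st=bot.read_state();p,d=bot.read_camera('wrist');cv2.imwrite('pics/w7.png',p)
Rm=R.from_rotvec(st['tcp_rot']).as_matrix()
print(st['time'],st['tool_pos'],st['wrist_force'],st['width']*85);print(Rm)
W=cloud('wrist',d,st);x,y,h=np.moveaxis(W,2,0)
V=p.max(-1)
b=(d>0)&(h>.038)&(h<.050)&(V<85)&(np.hypot(x-.4635,y+.356)<.045)
cs,_=cv2.findContours(b.astype(np.uint8),cv2.RETR_EXTERNAL,cv2.CHAIN_APPROX_NONE)
c=max(cs,key=cv2.contourArea)[:,0];e=W[c[:,1],c[:,0]]
e=e[c[:,1]<205]
r=least_squares(lambda v:np.hypot(e[:,0]-v[0],e[:,1]-v[1])-.03,[.4635,-.356],loss='soft_l1',f_scale=.001)
r3=least_squares(lambda v:np.hypot(e[:,0]-v[0],e[:,1]-v[1])-v[2],[.4635,-.356,.03],loss='soft_l1',f_scale=.001)
print(b.sum(),c.min(0),c.max(0),r.x,r3.x,np.median(h[b]))
t=np.array([*r.x,.059])-st['tool_pos'];print('tool shift mm',Rm.T@t*1000)
E
```

```text
12.5667 [ 0.4595 -0.3535  0.1642] [-0.252  -0.1536 -2.3664] 41.96439577806517
[[ 0.4215  0.9068 -0.0012]
 [ 0.9068 -0.4215  0.0018]
 [ 0.0012 -0.0018 -1.    ]]Traceback (most recent call last):
  File "<stdin>", line 11, in <module>
ValueError: max() iterable argument is empty
```

View pics/w7.png

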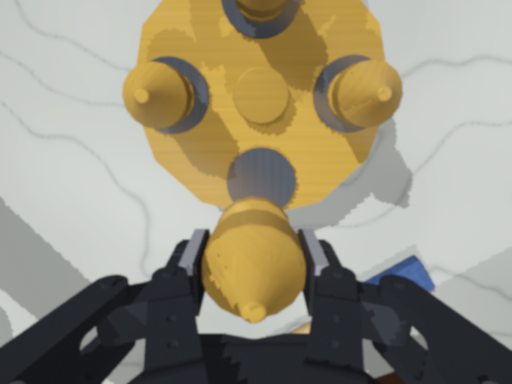

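The pad shows at (261,180) and is lighter here than the threshold I set, so I'll refit by hue.

```bash
python3 - <<'E'
from h import *
from scipy.optimize import least_squares
np.set_printoptions(precision=4,suppress=True)
st=bot.read_state();p,d=bot.read_camera('wrist')
Rm=R.from_rotvec(st['tcp_rot']).as_matrix()
W=cloud('wrist',d,st);x,y,h=np.moveaxis(W,2,0)
P=p.astype(int)
b=(d>0)&(h>.036)&(h<.052)&(P[...,0]>P[...,2]-5)&(P.max(-1)<140)&(np.hypot(x-.4635,y+.356)<.045)
cs,_=cv2.findContours(b.astype(np.uint8),cv2.RETR_EXTERNAL,cv2.CHAIN_APPROX_NONE)
c=max(cs,key=cv2.contourArea)[:,0];c=c[c[:,1]<196];e=W[c[:,1],c[:,0]]
for r0 in (.03,None):
    f=(lambda v:np.hypot(e[:,0]-v[0],e[:,1]-v[1])-(r0 or v[2]))
    r=least_squares(f,[.4635,-.356,.03],loss='soft_l1',f_scale=.001);print(r.x,r.cost)
    t=np.array([*r.x[:2],.059])-st['tool_pos'];print('tool shift mm',Rm.T@t*1000)
print(b.sum(),len(c),c.min(0),c.max(0),np.median(h[b]),st['tool_pos'])
t=np.array([.4635,-.3559,.059])-st['tool_pos'];print('finials est',Rm.T@t*1000)
E
```

```text
[ 0.4643 -0.3582  0.03  ] 0.000693285646664737
tool shift mm [ -2.7047   6.1235 105.4773]
[ 0.4735 -0.3507  0.0209] 0.0002966106655764794
tool shift mm [  7.9728  11.3914 105.48  ]
2094 129 [236 149] [293 195] 0.044075042381077914 [ 0.4599 -0.3533  0.1645]
finials est [ -0.9741   4.4682 105.4811]
```

The pad-rim fit and the crown-finial symmetry agree to about 2 mm. I'll use (-2.5, 4.8) and lower to just above contact.

Emit:
{"method": "arm_command", "body": {"targets": "-1 2 3 0 0 0 0.2; -2.5 4.8 12 0 0 0 0.2; -2.5 4.8 30 0 0 0 0.2; -2.5 4.8 50 0 0 0 0.2; -2.5 4.8 68 0 0 0 0.2; -2.5 4.8 82 0 0 0 0.2; -2.5 4.8 92 0 0 0 0.2; -2.5 4.8 97 0 0 0 0.2; -2.5 4.8 97 0 0 0 0.2; -2.5 4.8 97 0 0 0 0.2"}}

```text
time: 13.5
tool_pos: [0.4635, -0.3588, 0.0684]
tcp_rot: [2.648, 1.691, 0.0]
wrist_force: [0.5, -0.5, -1.9]
width: 0.492
```

```bash
python3 - <<'E'
from h import *
np.set_printoptions(precision=4,suppress=True)
st=bot.read_state();print(st['time'],st['tool_pos'],st['wrist_force'])
p,d=bot.read_camera('side');q,_=bot.read_camera('scene')
W=cloud('side',d);x,y,h=np.moveaxis(W,2,0)
cv2.imwrite('pics/s8.png',np.hstack([cv2.resize(p[215:355,200:340],None,fx=2.8,fy=2.8),cv2.resize(q[100:240,110:250],None,fx=2.8,fy=2.8)]))
E
```

```text
13.5 [ 0.4635 -0.3588  0.0684] [ 0.4929 -0.4676 -1.9328]
```

View pics/s8.png

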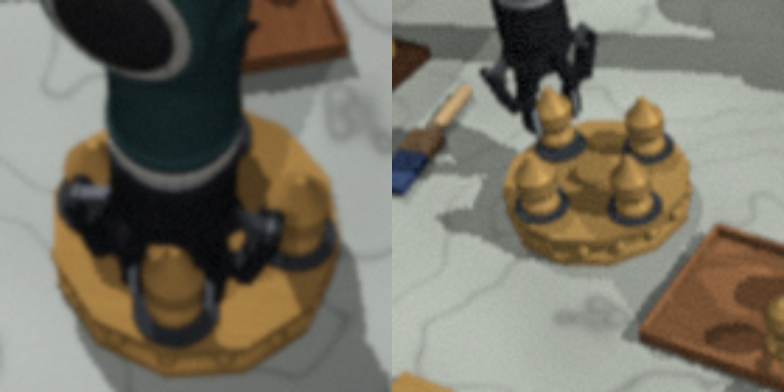

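Both views show the spare upright over the pad, slightly above it. Final slow lowering.

Emit:
{"method": "arm_command", "body": {"targets": "1 0 2 0 0 0 0.2; 1 0 4 0 0 0 0.2; 1 0 6 0 0 0 0.2; 1 0 7.5 0 0 0 0.2; 1 0 7.5 0 0 0 0.2; 1 0 7.5 0 0 0 0.2"}}

```text
time: 14.1
tool_pos: [0.4634, -0.3577, 0.0606]
tcp_rot: [-2.648, -1.69, 0.0]
wrist_force: [0.6, 0.1, -2.3]
width: 0.491
```

Emit:
{"method": "arm_command", "body": {"targets": "0 0 1 0 0 0 0.2; 0 0 2 0 0 0 0.2; 0 0 2 0 0 0 0.2; 0 0 2 0 0 0 0.2"}}

```text
time: 14.43
tool_pos: [0.4637, -0.358, 0.0591]
tcp_rot: [2.648, 1.69, 0.0]
wrist_force: [-1.3, -0.0, 0.7]
width: 0.492
```

Emit:
{"method": "arm_command", "body": {"targets": "0 0 0.7 0 0 0 0.2; 0 0 0.7 0 0 0 0.2; 0 0 0.7 0 0 0 0.2"}}

```text
time: 14.68
tool_pos: [0.4637, -0.358, 0.0591]
tcp_rot: [2.648, 1.69, 0.0]
wrist_force: [-2.1, 1.9, 5.2]
width: 0.5
```

Seated: +5 N at the expected height. Releasing slowly, then retreating upward.

Emit:
{"method": "arm_command", "body": {"targets": "0 0 0 0 0 0 0.54; 0 0 0 0 0 0 0.58; 0 0 0 0 0 0 0.64; 0 0 0 0 0 0 0.72; 0 0 0 0 0 0 0.85; 0 0 0 0 0 0 0.95; 0 0 0 0 0 0 0.95; 0 0 0 0 0 0 0.95"}}

```text
time: 15.35
tool_pos: [0.4635, -0.3578, 0.058]
tcp_rot: [-2.648, -1.69, 0.0]
wrist_force: [-0.4, -0.6, -0.3]
width: 0.948
```

Emit:
{"method": "arm_command", "body": {"targets": "0 0 -5 0 0 0 0.95; 0 0 -15 0 0 0 0.95; 0 0 -35 0 0 0 0.95; 0 0 -60 0 0 0 0.95; 0 0 -90 0 0 0 0.95; 0 0 -120 0 0 0 0.95; 0 0 -140 0 0 0 0.95; 0 0 -140 0 0 0 0.95; 0 0 -140 0 0 0 0.95"}}

```text
time: 16.1
tool_pos: [0.4647, -0.3588, 0.2012]
tcp_rot: [2.644, 1.688, 0.002]
wrist_force: [-0.4, 0.3, 0.1]
width: 0.951
```

```bash
python3 - <<'E'
from h import *
from scipy.optimize import least_squares
np.set_printoptions(precision=4,suppress=True)
st=bot.read_state();p,d=bot.read_camera('wrist');cv2.imwrite('pics/w9.png',p)
print(st['time'],st['tool_pos'],st['wrist_force'])
def fit(W,d,n):
    x,y,h=np.moveaxis(W,2,0)
    for c in((.4635,-.357),(.428,-.2602),(.524,-.2238),(.5595,-.3195)):
        b=(d>0)&(h>.085)&(h<.118)&(np.hypot(x-c[0],y-c[1])<.035);s=W[b]
        if len(s)<30: continue
        r=least_squares(lambda v:np.hypot(s[:,0]-v[0],s[:,1]-v[1])-np.interp(s[:,2],[.08,.089,.092,.097,.1025,.108,.12],[.0225,.0213,.0186,.0143,.0106,.006,0]),c,loss='soft_l1',f_scale=.002)
        print(n,len(s),r.x,s[:,2].max())
fit(cloud('wrist',d,st),d,'wrist')
ims=[]
for n in('scene','side'):
    q,d=bot.read_camera(n);W=cloud(n,d);fit(W,d,n);ims.append(q)
    x,y,h=np.moveaxis(W,2,0)
    b=(d>0)&(h>.154)&(h<.166)&(x>.4)&(x<.6)&(y>.2)&(y<.4);print('block',W[b].mean(0))
cv2.imwrite('pics/f9.png',cv2.resize(np.hstack(ims),(800,300)))
E
```

```text
16.1 [ 0.4647 -0.3588  0.2012] [-0.3822  0.3166  0.1432]
wrist 2021 [ 0.4638 -0.3581] 0.1138486184842437
wrist 2564 [ 0.4286 -0.2611] 0.11352494777191177
wrist 812 [ 0.5252 -0.2246] 0.0994923276524722
wrist 2555 [ 0.5606 -0.3214] 0.11363260418543868
scene 118 [ 0.4631 -0.3553] 0.11485061773487837
scene 117 [ 0.4282 -0.2591] 0.11424153102650036
scene 135 [ 0.5239 -0.2239] 0.11561922296416904
scene 136 [ 0.5592 -0.3191] 0.11552290936337706
block [0.4852 0.2911 0.1598]
side 396 [ 0.4635 -0.3568] 0.11415690138778822
side 229 [ 0.4287 -0.2601] 0.10175056648690961
side 353 [ 0.5599 -0.3201] 0.1135895365073879
block [0.4799 0.2847 0.1583]
```

View pics/w9.png

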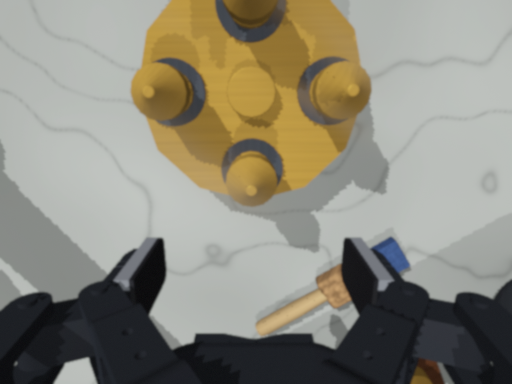

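View pics/f9.png

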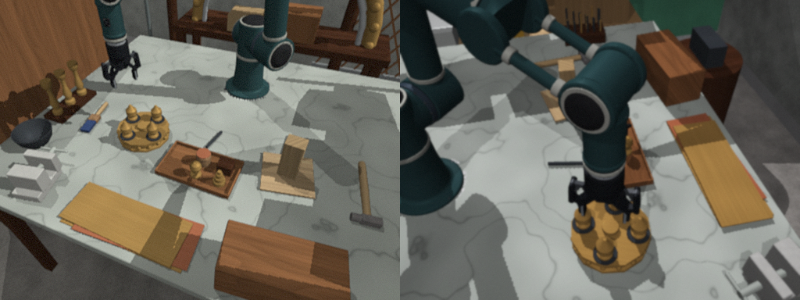

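In the wrist frame the spare is at (0.4638,-0.3581), and the other three finials put the seat at (0.464,-0.358). The block stands on the board and the gripper is clear. Handing in.

```bash
python3 -c "
from workcell import bot
print(bot.finish_job())"
```

```text
the job is handed in; nothing more can be done
None
```

I stood the block on the plywood board, then stood the onion-shaped spare in the crown's empty seat, and handed the job in after about 16 s. No verdict was reported.

- **Block:** it went down first and was let go before the spare was touched. After release its top was level at about 159 mm. Its centre was about 5 mm from the board's middle.
- **Spare:** it stands upright, with its tip at about 114 mm like the other three finials. The wrist camera puts it within 1 mm of the seat's centre, which I worked out from those three finials. The scene and side cameras agree to about 3 mm.
- **Contact:** both were set down with only about 5–6 N of contact force and released. The gripper was clear, with wrist force near zero at the end.

**Checks that failed or disagreed:**
- My first attempt to find the pad in the wrist view failed because the darkness threshold was too strict.
- The second fit, by colour, was about 2 mm off from a partly cut-off outline, and its free-radius version was unusable. I therefore relied mainly on the other finials' symmetry.

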